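# Set the nebuliser air line for the waiting vial

### The arm

A 6-joint arm with a two-finger parallel gripper is mounted at the origin on the work surface. World frame = base frame: x ahead of the robot, y to its left, z up, the work surface at z = 0. Lengths are in m, angles in rad, forces in N, time in s.
With the tool pointing down it reaches from about 0.325 to 0.9 m from the base axis. Payload 6.1 kg.
Tool frame: the origin (TCP) lies at the very end of the fingers, on their centre line; the grasp point (between the pads) lies r.grip_point_offset behind it (r.grip_point_offset is the distance from the TCP to the grasp point, in m); z points along the fingers, y is the direction in which the jaws open and shut (so a half turn about z gives the same grasp; the last joint's range is limited). The gripper opens to 87 mm and grips with 3 to 60 N. Pads are 19 mm wide; open, the fingers measure 117 mm over their backs; the gripper's body (75 mm by 190 mm) begins 51 mm behind the grasp point.
Start: joints at [-1.255, 0.22, 1.526, -0, 1.395, -0.126], TCP at [0.267, -0.565, 0.223] pointing down, gripper open.
Joint ranges: [-2.98, 2.98], [-0.91, 2.08], [0.09, 2.57], [-1.24, 4.39], [0.2, 2.65], [-2.68, 2.68]. Speed limits (rad/s): [2.57, 2.57, 3.01, 3.14, 3.14, 3.14].

### API

Orientations are given as a 3x3 rotation matrix whose columns are the frame's x, y, z axes.
In Python, from plant import r, eyes gives the robot as it stands. The module is installed in compiled form; this text tells all that it offers.
- The arm moves only by the tool servo_tool, never from a script. Its argument "steps" is a list that holds one entry, the list of rows, each a list of 7 numbers: the turn, a rotation vector about the tool's x, y, z in degrees, then the shift along the tool's x, y, z in cm, then the finger opening in cm, from 0 to 8.7. In form: [[[wx, wy, wz, x, y, z, grip], ...]]. A call has 1 to 8 rows; each row shifts and turns the pose as measured when the row begins, along the tool's axes as they then stand; what a row does not reach is not made up. A row lasts 1/8 s, in which the tool goes at most 62.5 mm and 10.7 degrees, less where a joint would pass 70% of its speed; a pose out of reach is approached as far as the arm can. A call with a gripper value outside its range is refused whole. The fingers move at their own pace and stop on an object; the grip force is fixed at half the most. Time passes only in rows, so rows that do not move let the fingers close. It gives the time, the measured TCP pose, the force and the opening at its end, in the units of the state.
- r.sense(): the state, without advancing time (a new reading comes with each control period).
- eyes.read_camera(name): name is "side" or "top"; returns a dict with "img" (384x512x3 uint8, red, green, blue), "range_z" (384x512 float32, m along the optical axis (not along the pixel's ray), 0 where there is no reading), "fx", "fy", "cx", "cy" (pixels), "dist_coeffs" ([k1, k2, p1, p2, k3] as OpenCV has them; the pictures are not rectified), "cam_to_world" (4x4, takes a point from camera to world coordinates). Camera axes: x right, y up, looking along -z (the intrinsics and any distortion apply to the point x, -y, -z); pixel columns grow to the right and rows downward; lengths in m; the calibration is good to about 2 mm. A picture is of the moment at which its call begins.
- r.hand_in(): hands the job in, once; it reports no verdict.
The state is a dict: "time": time; "joint_positions": joint angles; "qvel": joint speeds; "joint_efforts": joint torques, N m; "tool_pos": TCP position; "tcp_rot": TCP orientation; "wrist_force": force on the tool from outside, world axes, zero at the start; "ft_torque": the same for the moment, N m; "finger_gap": finger opening in m.
Only numpy, scipy, OpenCV 4.12 (cv2) and the standard library are available. Lean on these libraries where they do the work, as an engineer would, in place of code of your own. Each camera call takes 0.05 s, during which the arm holds its last target. There are 200 camera calls.

### The job

Set up the nebuliser air line for the vial that is waiting on the round black mat: turn the metering valve's black handle until its pointer stands on the dial patch of the same colour as that vial's cap, and only then swing the yellow shut-off lever fully open. Leave the vials, pill jar, forceps and syringe where they are.

Things in the scene. Friction and masses are not known exactly. Their poses are not given: they have to be found in the camera images.
- manifold: the fixed air manifold: aluminium base plate 170 x 400 x 12 mm with a copper pipe along its y, a pressure gauge in the middle (to 90 mm high) and a nebuliser cup at the rear (to 75 mm high, at x 75, y 175 mm). Origin on the work surface on the line through both valve axes, midway between them; its -x faces the robot (turned by up to about 0.3 rad), its +y the metering valve, z up
- meter (a joint): metering valve angle, 0 (shut) to 1.65 rad, growing counter-clockwise seen from above; stiff, stays where left. Green patch at 0.55, blue at 0.95, red at 1.35 rad. It starts nearly shut, short of every patch
- meter_axis (a point): point on the metering valve's vertical axis at mid-height of its handle, 82 mm above the work surface. Below lies the white dial, 144 mm diameter, top face 54.5 mm above the work surface
- meter_grip (a point): grip point in the metering valve's black handle, 68 mm from the axis, at mid-height (82 mm above the work surface). The handle is a bar 12 mm wide and 22 mm tall, which reaches 88 mm from the axis (outermost 16 mm past the dial's rim); undersides 70 mm above the work surface. It points radially away from the axis, towards the robot, with the pointer on the other side of the axis
- pointer_tip (a point): tip of the thin black pointer with an orange line, 62 mm from the metering valve's axis, on the other side from the handle, in line with it, over the dial's patches
- mark_green (a point): centre of the green patch on the white dial, on the dial's top face 56 mm from the metering valve's axis; the pointer stands on it at metering joint 0.55 rad (patch 30 mm radially, 0.18 rad wide)
- mark_blue (a point): centre of the blue patch on the white dial, on the dial's top face 56 mm from the metering valve's axis; the pointer stands on it at metering joint 0.95 rad (patch 30 mm radially, 0.18 rad wide)
- mark_red (a point): centre of the red patch on the white dial, on the dial's top face 56 mm from the metering valve's axis; the pointer stands on it at metering joint 1.35 rad (patch 30 mm radially, 0.18 rad wide)
- shutoff (a joint): shut-off ball valve angle: 0 shut (lever across the pipe, pointing to the manifold's -x), 1.571 fully open at its stop (lever along the pipe, pointing to the manifold's -y), growing counter-clockwise seen from above; stays where left. Starts shut or nearly so (up to 0.2)
- shutoff_axis (a point): point on the shut-off valve's vertical axis at mid-height of its lever, 82 mm above the work surface
- shutoff_grip (a point): grip point in the yellow shut-off lever, 68 mm from its axis, at mid-height (82 mm above the work surface); the lever is a bar 13 mm wide and 22 mm tall that reaches 98 mm from the axis
- mat: round black rubber mat, 96 mm diameter, 2 mm thick, fixed, to the left or right of the manifold; one vial stands on it. Origin at the centre of its underside
- stock: grey rectangular stock plate, 150 x 90 x 2 mm, fixed, on the other side of the manifold; the other two vials stand on it. Origin at the centre of its underside
- vial_green: medicine vial with a green cap, standing upright, 29 mm diameter, 58 mm tall, pale body; origin at the centre of its underside, z up
- vial_blue: medicine vial with a blue cap, standing upright, 29 mm diameter, 58 mm tall, pale body; origin at the centre of its underside, z up
- vial_red: medicine vial with a red cap, standing upright, 29 mm diameter, 58 mm tall, pale body; origin at the centre of its underside, z up
- jar: white pill jar, 52 mm diameter, 60 mm tall, a bystander; origin at the centre of its underside
- forceps: steel forceps lying flat, 153 mm long along x, a bystander; origin under its pivot
- syringe: capped syringe with an orange cap lying flat, 132 mm long along x, a bystander; origin under the middle of its barrel

How it is judged:
By the outcome, as a careful person would: the job done as asked, in the order asked, and still so for the second after the job is handed in, with the robot touching nothing.
It also fails if it takes over 58 s, if anything falls off the work surface, if the arm or the gripper's body presses on something with over 40 N, if the wrist force passes 120 N, or if a joint passes its speed limit or range.

## Working session

There is one attempt and no reset: what is moved stays moved. The work goes in short steps, Python scripts to look and compute and a tool call to move; the robot and the scene stay as the last step left them, time stands still between calls to the robot, and variables do not carry over. Pictures are saved under pics/ and viewed, about 8 in all and at most 12, crops included, and the job is handed in when it is done.

Besides the shell and the picture viewer there is one more tool, called after "Emit:" as name([rows], argument=value, ...), one row to a line, values as JSON. servo_tool: Moves the arm, as the interface text tells. Its arguments: {"type":"object","properties":{"steps":{"type":"array","items":{"type":"array","items":{"type":"array","items":{"type":"number"}}}}},"required":["steps"]}

```bash
mkdir -p pics; cat > h.py <<'E'
import numpy as np, cv2
from plant import r, eyes
def cam(n):
    c=eyes.read_camera(n); h,w=c["range_z"].shape
    K=np.array([[c["fx"],0,c["cx"]],[0,c["fy"],c["cy"]],[0,0,1]])
    u,v=np.meshgrid(np.arange(w),np.arange(h))
    p=cv2.undistortPoints(np.stack([u,v],-1).reshape(-1,1,2).astype(np.float64),K,np.array(c["dist_coeffs"],float)).reshape(h,w,2)
    z=c["range_z"]; P=np.stack([p[...,0]*z,-p[...,1]*z,-z],-1)
    T=np.array(c["cam_to_world"]); W=P@T[:3,:3].T+T[:3,3]; W[z==0]=np.nan
    return c["img"],W,c
def save(img,name): cv2.imwrite("pics/"+name,img[...,::-1])
E
python3 - <<'E'
from h import *
a=cam("top");b=cam("side")
save(cv2.resize(a[0],(800,600)),"t0.png");save(cv2.resize(b[0],(800,600)),"s0.png")
np.savez("d0.npz",ti=a[0],tw=a[1],si=b[0],sw=b[1])
print(a[2]["cam_to_world"],b[2]["cam_to_world"]); print(r.sense(), r.grip_point_offset)
E
```

```text
[[ 0.02083432  0.98175138 -0.18902421  0.26652221]
 [-0.99946659  0.02520787  0.02076271  0.01614124]
 [ 0.02514871  0.1884908   0.9817529   1.29638858]
 [ 0.          0.          0.          1.        ]] [[-0.93941052  0.19196101 -0.28400501  0.13340741]
 [-0.3424752  -0.56130509  0.75342374  0.94145804]
 [-0.01478547  0.80503886  0.5930378   0.80794567]
 [ 0.          0.          0.          1.        ]]
{'time': 0.1, 'joint_positions': array([-1.25512411e+00,  2.21192817e-01,  1.52747722e+00,  5.81210063e-06,
        1.39472716e+00, -1.26124072e-01]), 'qvel': array([ 0.0003213 , -0.00057753, -0.00310642,  0.00019302, -0.00096796,
        0.00111317]), 'joint_efforts': array([ 9.20495258e-04, -4.95944166e+01, -3.88521051e+01,  7.01214653e-02,
        5.14867413e-02, -2.99618216e-05]), 'tool_pos': array([ 0.26703628, -0.56445921,  0.22152876]), 'tcp_rot': array([[ 9.03985594e-01,  4.27562554e-01, -5.54792050e-04],
       [ 4.27562851e-01, -9.03983993e-01,  1.71715680e-03],
       [ 2.32668817e-04, -1.78949348e-03, -9.99998372e-01]]), 'wrist_force': array([-0.18802355, -0.50390833, -0.55691428]), 'ft_torque': array([0.04431042, 0.02191056, 0.05359136]), 'finger_gap': 0.08720589590014044} 0.0187
```

View pics/t0.png

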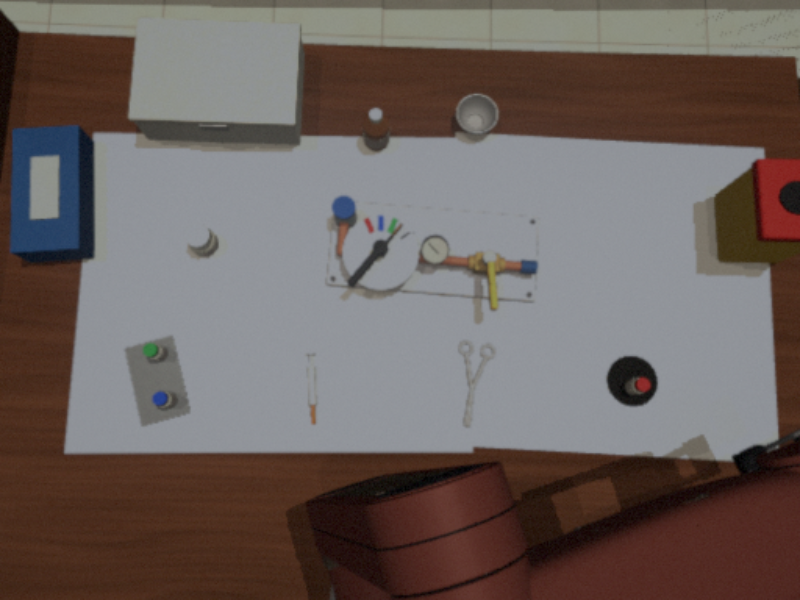

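View pics/s0.png

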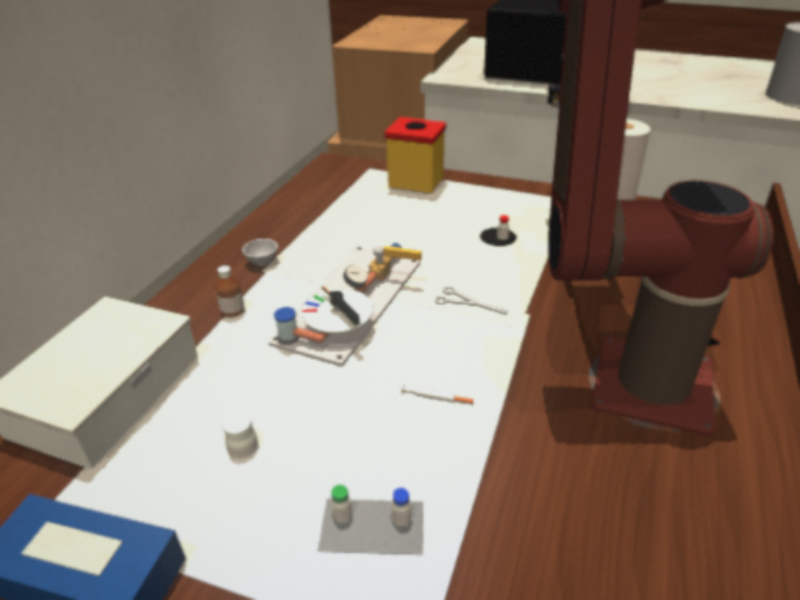

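The red-capped vial is on the black mat (top view, 640,385), with the green and blue ones on the stock plate, so the target is the red patch, 1.35 rad. In the top view the meter axis is near (380,248), the handle end near (352,284), and the shut-off lever runs from (488,258) to (494,305).

```bash
cat > m.py <<'E'
from h import *
def measure(img,W):
    hsv=cv2.cvtColor(img,cv2.COLOR_RGB2HSV); H,S,V=[hsv[...,i].astype(int) for i in range(3)]
    z=W[...,2]; box=np.zeros(z.shape,bool); box[125:200,205:350]=True
    out={}
    def pts(n,m):
        p=W[m&box]; out[n]=p; c=np.nanmean(p,0) if len(p) else None
        d=p[:,:2]-c[:2]; w,v=np.linalg.eigh(d.T@d); a=v[:,1]; t=d@a
        print(n,len(p),c.round(4),"dir",a.round(3),"ext",(t.min().round(4),t.max().round(4)),"z",np.percentile(p[:,2],[5,50,95]).round(3)); return c,a,t
    pts("red",(H<6)&(S>150)&(abs(z-.055)<.012)&(np.arange(512)[None,:]<262))
    pts("blue",(H>105)&(H<130)&(S>120)&(abs(z-.055)<.012)&(np.arange(512)[None,:]>232)&(np.arange(512)[None,:]<270))
    pts("green",(H>45)&(H<80)&(S>100)&(abs(z-.055)<.012))
    pts("handle",(V<70)&(z>.083)&(z<.12)&(np.arange(512)[None,:]<268))
    pts("lever",(H>22)&(H<34)&(S>120)&(z>.083)&(np.arange(512)[None,:]>295))
    pts("dialwhite",(S<40)&(abs(z-.0545)<.008)&(np.arange(512)[None,:]<275))
    return out
if __name__=="__main__":
    d=np.load("d0.npz"); measure(d["ti"],d["tw"])
    W=d["tw"]
    for u,v in [(243,159),(225,182),(257,145),(314,166),(316,195),(225,179),(214,183),(343,189),(341,142)]: print(u,v,W[v,u].round(4),d["ti"][v,u])
    save(cv2.resize(d["ti"][125:205,195:355],(800,400),interpolation=cv2.INTER_CUBIC),"t0c.png")
E
python3 m.py
```

```text
Traceback (most recent call last):
  File "m.py", line 18, in <module>
    d=np.load("d0.npz"); measure(d["ti"],d["tw"])
                         ~~~~~~~^^^^^^^^^^^^^^^^^
  File "m.py", line 10, in measure
    pts("red",(H<6)&(S>150)&(abs(z-.055)<.012)&(np.arange(512)[None,:]<262))
    ~~~^^^^^^^^^^^^^^^^^^^^^^^^^^^^^^^^^^^^^^^^^^^^^^^^^^^^^^^^^^^^^^^^^^^^^
  File "m.py", line 8, in pts
    d=p[:,:2]-c[:2]; w,v=np.linalg.eigh(d.T@d); a=v[:,1]; t=d@a
              ~^^^^
TypeError: 'NoneType' object is not subscriptable
```

```bash
sed -i 's/(H<6)&(S>150)/((H<7)|(H>172))\&(S>110)/; s/S>120)&(abs/S>90)\&(abs/; s/S>100)&(abs/S>70)\&(abs/; s/c=np.nanmean(p,0) if len(p) else None/c=np.nanmean(p,0) if len(p)>2 else None/; s/^        d=p\[/        if c is None: print(n,"none"); return\n        d=p[/' m.py
python3 m.py
```

```text
red 18 [0.6725 0.064  0.0544] dir [-0.893 -0.45 ] ext (np.float64(-0.0118), np.float64(0.0125)) z [0.051 0.055 0.057]
blue 26 [0.6775 0.0429 0.0541] dir [-1.     0.007] ext (np.float64(-0.0129), np.float64(0.0134)) z [0.05  0.054 0.058]
green 27 [0.6711 0.0201 0.0544] dir [-0.94   0.341] ext (np.float64(-0.0137), np.float64(0.0125)) z [0.052 0.054 0.057]
handle 164 [0.5936 0.0588 0.091 ] dir [-0.79   0.613] ext (np.float64(-0.0435), np.float64(0.0571)) z [0.086 0.091 0.096]
lever 98 [ 0.5539 -0.1624  0.0915] dir [-0.997 -0.071] ext (np.float64(-0.0415), np.float64(0.0401)) z [0.089 0.091 0.095]
dialwhite 1505 [0.6157 0.0406 0.0538] dir [0.419 0.908] ext (np.float64(-0.069), np.float64(0.1096)) z [0.05  0.054 0.058]
243 159 [0.6152 0.0408 0.0925] [53 52 54]
225 182 [0.5489 0.0896 0.0853] [47 49 50]
257 145 [0.6691 0.0018 0.057 ] [127 130 133]
314 166 [ 0.6032 -0.1617  0.0821] [144 146 140]
316 195 [ 0.5169 -0.1656  0.092 ] [145 144  69]
225 179 [0.5565 0.0896 0.0899] [53 53 55]
214 183 [ 0.565   0.1276 -0.0007] [123 123 125]
343 189 [ 0.5563 -0.2608  0.0015] [147 150 155]
341 142 [ 0.7003 -0.2544  0.0122] [88 89 90]
```

View pics/t0c.png

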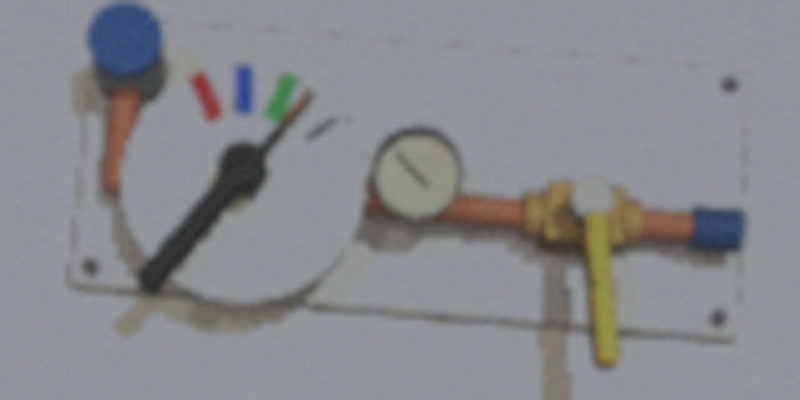

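Axis estimates: meter ≈ (0.618, 0.041), shut-off ≈ (0.60, -0.161), and the dial-patch chord of 43.9 mm agrees with the expected 43.6. The pointer stands at about 0.27 rad, so it needs roughly +61° CCW. First I move above the handle.

Emit:
servo_tool([
  [[0,0,0,3.4,-2.9,0,8.7],[0,0,0,3.4,-2.9,0,8.7],[0,0,0,3.4,-2.9,0,8.7],[0,0,0,3.4,-2.9,0,8.7],[0,0,0,3.4,-2.9,0,8.7],[0,0,0,3.4,-2.9,0,8.7],[0,0,0,3.4,-2.9,0,8.7],[0,0,0,3.4,-2.9,0,8.7]],
])

```text
time: 1.1
tool_pos: [0.4153, -0.2295, 0.2182]
tcp_rot: [[0.907, 0.422, -0.004], [0.422, -0.907, 0.007], [-0.0, -0.008, -1.0]]
wrist_force: [0.7, 0.0, -0.3]
finger_gap: 0.0869
```

Emit:
servo_tool([
  [[0,0,0,3.4,-2.9,0,8.7],[0,0,0,3.4,-2.9,0,8.7],[0,0,0,3.4,-2.9,0,8.7],[0,0,0,3.4,-2.9,0,8.7],[0,0,-10,0,0,0,8.7],[0,0,-10,0,0,0,8.7],[0,0,-10,0,0,0,8.7],[0,0,-10,0,0,0,8.7]],
])

```text
time: 2.1
tool_pos: [0.4901, -0.0562, 0.216]
tcp_rot: [[0.398, 0.917, -0.008], [0.917, -0.398, 0.009], [0.005, -0.011, -1.0]]
wrist_force: [-0.9, -0.4, -0.2]
finger_gap: 0.0872
```

Emit:
servo_tool([
  [[0,0,-10,0,0,0,5],[0,0,-10,0,0,0,5],[0,0,-10,0,0,0,5],[0,0,-10,0,0,0,5],[0,0,-10,0,0,0,5],[0,0,-10,0,0,0,5],[0,0,-10,0,0,0,5],[0,0,0,0,0,0,5]],
])

```text
time: 3.1
tool_pos: [0.4873, -0.0553, 0.2122]
tcp_rot: [[-0.753, 0.658, -0.015], [0.658, 0.753, 0.011], [0.019, -0.002, -1.0]]
wrist_force: [-0.1, 0.3, -0.3]
finger_gap: 0.0501
```

```bash
cat > go.py <<'E'
import sys; from h import *
# go.py x y z ybearing(rad): remaining move in the present tool axes (deg about z, cm)
x,y,z,b=map(float,sys.argv[1:5]); s=r.sense(); R=s["tcp_rot"]
yb=np.arctan2(R[1,1],R[0,1]); d=(b-yb+np.pi)%(2*np.pi)-np.pi
print("t",s["time"].__round__(2),"pos",s["tool_pos"].round(4),"yb",yb.round(3),"F",s["wrist_force"].round(1),"T",s["ft_torque"].round(2),"gap",round(s["finger_gap"],4),"q",s["joint_positions"].round(2),"tilt",R[:,2].round(4))
print("wz",-np.degrees(d).round(1),"shift cm",((R.T@(np.array([x,y,z])-s["tool_pos"]))*100).round(2))
E
python3 go.py .5643 .0827 .063 .911
```

```text
t 3.1 pos [ 0.4873 -0.0553  0.2122] yb 0.853 F [-0.1  0.3 -0.3] T [ 0.04 -0.16  0.01] gap 0.0501 q [-0.28 -0.08  1.87  0.01  1.38 -1.13] tilt [-0.0152  0.0112 -0.9998]
wz -3.4 shift cm [ 3.   15.48 14.95]
```

Emit:
servo_tool([
  [[0,0,-1.2,0.8,4,1.5,5],[0,0,-1.2,0.8,4,1.5,5],[0,0,-1.2,0.8,4,1.5,5],[0,0,0,0.7,4,1.5,5],[0,0,0,0,0,0,5]],
])

```text
time: 3.72
tool_pos: [0.5669, 0.0914, 0.1502]
tcp_rot: [[-0.779, 0.627, -0.015], [0.627, 0.779, 0.01], [0.018, -0.002, -1.0]]
wrist_force: [-0.9, -0.6, -0.2]
finger_gap: 0.0499
```

```bash
python3 go.py .5643 .0827 .063 .911
```

```text
t 3.73 pos [0.5669 0.0914 0.1502] yb 0.894 F [-0.9 -0.6 -0.2] T [ 0.05 -0.12  0.03] gap 0.0499 q [ 0.02  0.17  1.72  0.01  1.26 -0.88] tilt [-0.0152  0.0101 -0.9998]
wz -1.0 shift cm [-0.5  -0.82  8.71]
```

Emit:
servo_tool([
  [[0,0,-1,-0.5,-0.8,2.3,5],[0,0,0,0,0,2.3,5],[0,0,0,0,0,2.2,5],[0,0,0,0,0,1.5,5],[0,0,0,0,0,0,5]],
])

```text
time: 4.35
tool_pos: [0.5643, 0.0795, 0.0665]
tcp_rot: [[-0.782, 0.623, -0.014], [0.623, 0.782, 0.008], [0.016, -0.002, -1.0]]
wrist_force: [-1.2, 0.0, 0.3]
finger_gap: 0.0503
```

```bash
python3 go.py .5643 .0827 .063 .911; python3 - <<'E'
from h import *
a=cam("side"); save(cv2.resize(a[0][140:260,150:310],(800,600),interpolation=cv2.INTER_CUBIC),"s1.png")
E
```

```text
t 4.35 pos [0.5643 0.0795 0.0665] yb 0.899 F [-1.2  0.   0.3] T [ 0.06 -0.17  0.03] gap 0.0503 q [-0.    0.26  1.79  0.01  1.11 -0.91] tilt [-0.0142  0.0083 -0.9999]
wz -0.7 shift cm [0.19 0.25 0.35]
```

View pics/s1.png

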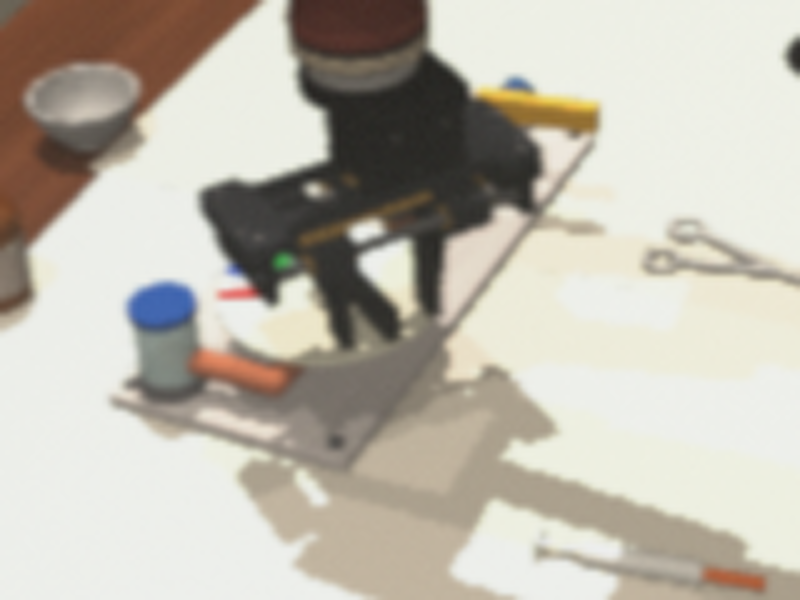

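The handle end (390,325) lies between the two fingers (345,335 and 430,300). Next I centre and close.

Emit:
servo_tool([
  [[0,0,0,0.2,0.2,0.3,3],[0,0,0,0,0,0,1.5],[0,0,0,0,0,0,0.9],[0,0,0,0,0,0,0.9],[0,0,0,0,0,0,0.9]],
])

```text
time: 5.03
tool_pos: [0.5671, 0.0829, 0.0675]
tcp_rot: [[-0.782, 0.623, -0.007], [0.623, 0.782, 0.009], [0.011, 0.002, -1.0]]
wrist_force: [2.5, 2.7, -1.3]
finger_gap: 0.0121
```

```bash
python3 go.py .5643 .0827 .063 .911
```

```text
t 5.03 pos [0.5671 0.0829 0.0675] yb 0.898 F [ 2.5  2.7 -1.3] T [ 0.48 -0.47  0.36] gap 0.0121 q [ 0.    0.26  1.78  0.01  1.1  -0.9 ] tilt [-0.007   0.0087 -0.9999]
wz -0.7 shift cm [ 0.2  -0.19  0.45]
```

Emit:
servo_tool([
  [[0,0,-6,-0.04,-0.7,0,0.9],[0,0,-6,-0.04,-0.7,0,0.9],[0,0,-6,-0.04,-0.7,0,0.9],[0,0,-6,-0.04,-0.7,0,0.9]],
])

```text
time: 5.52
tool_pos: [0.5557, 0.0586, 0.0674]
tcp_rot: [[-0.971, 0.237, -0.005], [0.237, 0.971, 0.01], [0.007, 0.009, -1.0]]
wrist_force: [1.4, 0.4, -0.8]
finger_gap: 0.0119
```

```bash
python3 go.py .5557 .0155 .067 1.97
```

```text
t 5.53 pos [0.5557 0.0586 0.0674] yb 1.331 F [ 1.4  0.4 -0.8] T [-0.18 -0.18 -0.1 ] gap 0.0119 q [-0.04  0.23  1.82  0.01  1.09 -1.38] tilt [-0.0045  0.0099 -0.9999]
wz -36.6 shift cm [-1.03 -4.19 -0.  ]
```

Emit:
servo_tool([
  [[0,0,-6,-0.04,-0.7,0,0.9],[0,0,-6,-0.04,-0.7,0,0.9],[0,0,-6,-0.04,-0.7,0,0.9],[0,0,-6,-0.04,-0.7,0,0.9],[0,0,-6,-0.04,-0.7,0,0.9],[0,0,-4,-0.02,-0.5,0,0.9],[0,0,0,0,0,0,0.9]],
])

```text
time: 6.4
tool_pos: [0.5586, 0.0185, 0.0674]
tcp_rot: [[-0.931, -0.366, -0.004], [-0.366, 0.931, 0.01], [0.0, 0.011, -1.0]]
wrist_force: [0.2, 0.8, 0.6]
finger_gap: 0.0118
```

```bash
python3 go.py .5557 .0155 .067 1.97;  python3 - <<'E'
from h import *
a=cam("top"); save(np.hstack([cv2.resize(a[0][125:205,195:295],(600,480),interpolation=cv2.INTER_CUBIC)]),"t2.png")
E
```

```text
t 6.4 pos [0.5586 0.0185 0.0674] yb 1.945 F [0.2 0.8 0.6] T [-0.22 -0.09  0.11] gap 0.0118 q [-0.11  0.23  1.82  0.01  1.09 -2.06] tilt [-0.0043  0.0099 -0.9999]
wz -1.4 shift cm [ 0.38 -0.17  0.03]
```

View pics/t2.png

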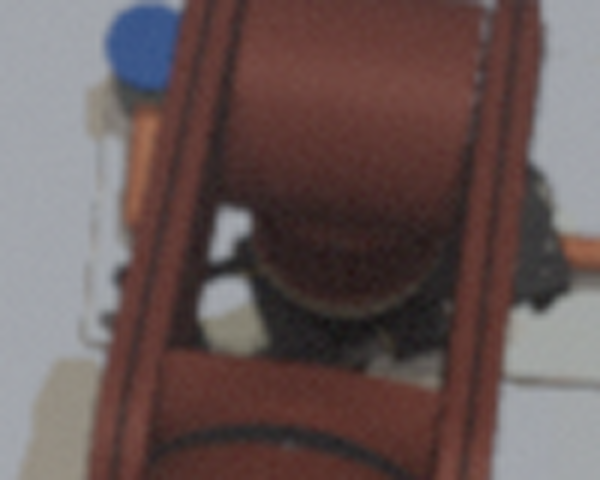

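The top view is blocked by the arm, so I release, lift, and turn the wrist over towards the lever before looking.

Emit:
servo_tool([
  [[0,0,0,0,0,0,4],[0,0,0,0,0,0,4],[0,0,0,0,0,0,4],[0,0,0,0,0,-2,4],[0,0,0,0,0,-3,4],[0,0,0,0,0,-4,4],[0,0,0,0,-5,0,4],[0,0,0,0,-5,0,4]],
])

```text
time: 7.45
tool_pos: [0.5946, -0.0736, 0.1587]
tcp_rot: [[-0.93, -0.367, -0.006], [-0.367, 0.93, 0.011], [0.002, 0.012, -1.0]]
wrist_force: [1.2, 0.5, -0.1]
finger_gap: 0.0399
```

Emit:
servo_tool([
  [[0,0,0,0,-5,0,4],[0,0,0,0,-5,0,4],[0,0,10.5,0,0,0,4],[0,0,10.5,0,0,0,4],[0,0,10.5,0,0,0,4],[0,0,10.5,0,0,0,4],[0,0,10.5,0,0,0,4],[0,0,10.5,0,0,0,4]],
])

```text
time: 8.45
tool_pos: [0.6326, -0.174, 0.1565]
tcp_rot: [[-0.731, 0.683, -0.006], [0.682, 0.731, 0.011], [0.012, 0.004, -1.0]]
wrist_force: [0.8, 0.7, -0.6]
finger_gap: 0.04
```

Emit:
servo_tool([
  [[0,0,10.5,0,0,0,4],[0,0,10.5,0,0,0,4],[0,0,10.5,0,0,0,4],[0,0,10.5,0,0,0,4],[0,0,10.5,0,0,0,4],[0,0,10.5,0,0,0,4],[0,0,10.5,0,0,0,4],[0,0,10.5,0,0,0,4]],
])

```text
time: 9.45
tool_pos: [0.6317, -0.1731, 0.1551]
tcp_rot: [[0.629, 0.777, -0.008], [0.777, -0.629, 0.012], [0.004, -0.014, -1.0]]
wrist_force: [0.6, 0.3, -0.3]
finger_gap: 0.0399
```

```bash
python3 go.py .5345 -.1645 .067 -1.5;  python3 - <<'E'
from h import *
from m import measure
a=cam("top"); measure(a[0],a[1]); save(cv2.resize(a[0][125:205,195:355],(800,400),interpolation=cv2.INTER_CUBIC),"t3.png")
E
```

```text
t 9.45 pos [ 0.6317 -0.1731  0.1551] yb -0.68 F [ 0.6  0.3 -0.3] T [-0.04 -0.06  0.01] gap 0.0399 q [-0.39  0.35  1.5   0.01  1.31  0.29] tilt [-0.0084  0.0124 -0.9999]
wz 47.0 shift cm [-5.48 -7.97  8.9 ]
red 6 [0.6747 0.0668 0.0541] dir [-0.911 -0.413] ext (np.float64(-0.0088), np.float64(0.0091)) z [0.051 0.055 0.057]
blue 21 [0.6769 0.0421 0.0547] dir [-1.     0.025] ext (np.float64(-0.014), np.float64(0.012)) z [0.051 0.054 0.06 ]
green 25 [0.6715 0.0203 0.0547] dir [-0.928  0.373] ext (np.float64(-0.0143), np.float64(0.013)) z [0.051 0.055 0.06 ]
handle 127 [0.5903 0.03   0.0911] dir [-0.927 -0.375] ext (np.float64(-0.0433), np.float64(0.0557)) z [0.087 0.091 0.095]
lever none
dialwhite 1541 [0.6167 0.0433 0.0539] dir [-0.037  0.999] ext (np.float64(-0.0721), np.float64(0.0794)) z [0.05  0.054 0.058]
```

View pics/t3.png

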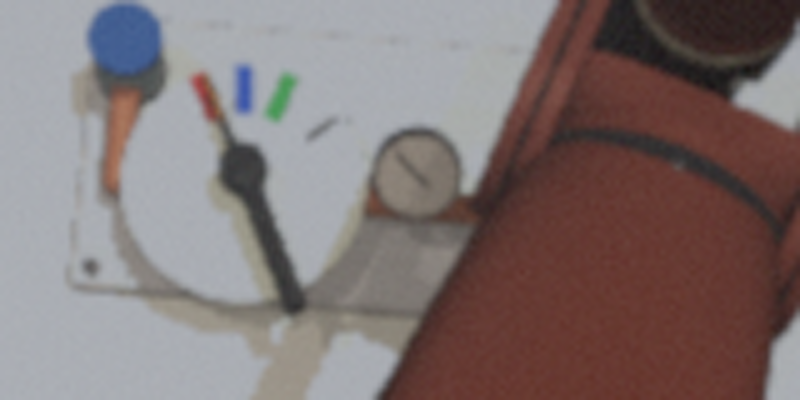

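Pointer end (about 205–228, 85–130) overlaps the right half of the red patch (205,97). Handle bearing is 0.384 against about 0.40 for the patch. I'll do one sharper check of the patch bearing using ray-plane geometry.

```bash
cat > f.py <<'E'
from h import *
from scipy.optimize import least_squares
c=eyes.read_camera("top"); K=np.array([[c["fx"],0,c["cx"]],[0,c["fy"],c["cy"]],[0,0,1]]);T=np.array(c["cam_to_world"])
def plane(uv,z):
    p=cv2.undistortPoints(np.asarray(uv,float).reshape(-1,1,2),K,np.array(c["dist_coeffs"],float)).reshape(-1,2)
    d=np.c_[p[:,0],-p[:,1],-np.ones(len(p))]@T[:3,:3].T
    return (T[:3,3]+d*((z-T[2,3])/d[:,2])[:,None])[:,:2]
d0=np.load("d0.npz"); I=d0["ti"]; Z=d0["tw"][...,2]
sat=I.max(-1).astype(float)-I.min(-1)
def cen(x0,x1,y0,y1):   # saturation-weighted patch centre, on crop t0c (x5, origin 195,125)
    v,u=np.mgrid[y0//5+125:y1//5+126,x0//5+195:x1//5+196]; w=np.clip(sat[v,u]-25,0,None)
    return plane([[(u*w).sum()/w.sum(),(v*w).sum()/w.sum()]],.0545)[0]
R,B,G=cen(185,225,65,125),cen(230,258,58,120),cen(262,290,66,126)
m=(abs(Z-.0545)<.010); v,u=np.nonzero(m); s=(u>205)&(u<275)&(v>135)&(v<190)
mm=np.zeros(Z.shape,np.uint8); mm[v[s],u[s]]=1
n,l,st,_=cv2.connectedComponentsWithStats(mm); mm=(l==1+st[1:,4].argmax()).astype(np.uint8)
ct=max(cv2.findContours(mm,0,cv2.CHAIN_APPROX_NONE)[0],key=len).reshape(-1,2)
P=plane(ct,.0545)
q=least_squares(lambda a:np.hypot(*(P-a[:2]).T)-a[2],[.618,.042,.072],loss="soft_l1",f_scale=.001).x
A=q[:2]; print("dial centre,r",q.round(4))
for n,p in zip("RBG",(R,B,G)): print(n,p.round(4),"r",np.hypot(*(p-A)).round(4),"bearing",np.arctan2(*(p-A)[::-1]).round(3))
V=c["img"].max(-1).astype(int); zz=c["range_z"]
v,u=np.nonzero((V<75)); s=(u>228)&(u<262)&(v>150)&(v<188); H=plane(np.c_[u[s],v[s]],.093)
vx,vy,x,y=cv2.fitLine(H.astype(np.float32),cv2.DIST_HUBER,0,.01,.01).ravel()
print("handle bearing",np.arctan(vy/vx).round(3),"line y at axis x",(y+(A[0]-x)*vy/vx).round(4),len(H))
E
python3 f.py
```

```text
dial centre,r [0.6185 0.0417 0.0695]
R [0.6719 0.0639] r 0.0578 bearing 0.393
B [0.6766 0.0418] r 0.0581 bearing 0.002
G [0.6717 0.0202] r 0.0573 bearing -0.385
handle bearing 0.379 line y at axis x 0.0413 141
```

Handle bearing is 0.38 against red at 0.393–0.403 (dial fit r = 69.5 mm, patch radii 57–58 mm), so the pointer is within about 0.02 rad of the patch centre. Now the lever.

Emit:
servo_tool([
  [[0,0,10,0,0,0,5],[0,0,10,0,0,0,5],[0,0,10,0,0,0,5],[0,0,10,0,0,0,5],[0,0,7,0,0,0,5],[0,0,0,-4,0,0,5],[0,0,0,-4,0,0,5],[0,0,0,0,0,0,5]],
])

```text
time: 10.55
tool_pos: [0.5492, -0.1783, 0.1538]
tcp_rot: [[0.996, 0.084, -0.011], [0.085, -0.996, 0.014], [-0.01, -0.015, -1.0]]
wrist_force: [0.6, -0.0, 0.6]
finger_gap: 0.05
```

```bash
python3 go.py .540 -.1632 .067 -1.5; python3 - <<'E'
from h import *
W=np.load("d0.npz")["tw"]
for v in range(163,176,2): print(v,[W[v,u].round(3).tolist() for u in (328,333,338,341)])
E
```

```text
t 10.55 pos [ 0.5492 -0.1783  0.1538] yb -1.486 F [ 0.6 -0.   0.6] T [ 0.08  0.03 -0.04] gap 0.05 q [-0.45  0.18  1.71  0.01  1.27  1.03] tilt [-0.0112  0.0137 -0.9998]
wz 0.8 shift cm [-0.71 -1.46  8.71]
163 [[0.634, -0.215, 0.009], [0.632, -0.228, 0.017], [0.633, -0.244, 0.014], [0.633, -0.253, 0.016]]
165 [[0.627, -0.214, 0.012], [0.628, -0.23, 0.009], [0.628, -0.245, 0.01], [0.628, -0.254, 0.012]]
167 [[0.621, -0.215, 0.01], [0.611, -0.222, 0.049], [0.612, -0.238, 0.045], [0.614, -0.248, 0.039]]
169 [[0.606, -0.208, 0.045], [0.605, -0.222, 0.048], [0.605, -0.237, 0.049], [0.606, -0.246, 0.048]]
171 [[0.6, -0.209, 0.043], [0.599, -0.222, 0.05], [0.6, -0.238, 0.044], [0.599, -0.245, 0.05]]
173 [[0.594, -0.209, 0.042], [0.595, -0.223, 0.042], [0.594, -0.238, 0.044], [0.594, -0.246, 0.046]]
175 [[0.598, -0.215, 0.005], [0.596, -0.229, 0.012], [0.589, -0.238, 0.04], [0.59, -0.247, 0.039]]
```

Emit:
servo_tool([
  [[0,0,0,-0.7,-1.5,2.3,5],[0,0,0,0,0,2.3,5],[0,0,0,0,0,2.3,5],[0,0,0,0,0,1.3,5],[0,0,0,0,0,0,5]],
])

```text
time: 11.18
tool_pos: [0.5454, -0.1635, 0.0727]
tcp_rot: [[0.995, 0.098, -0.003], [0.098, -0.995, 0.011], [-0.002, -0.012, -1.0]]
wrist_force: [0.4, -0.4, -0.1]
finger_gap: 0.0502
```

Emit:
servo_tool([
  [[0,0,0,0,0,0,3],[0,0,0,0,0,0,1.5],[0,0,0,0,0,0,1],[0,0,0,0,0,0,1],[0,0,0,0,0,0,1]],
])

```text
time: 11.8
tool_pos: [0.5474, -0.1638, 0.0757]
tcp_rot: [[0.995, 0.099, 0.0], [0.099, -0.995, 0.01], [0.001, -0.01, -1.0]]
wrist_force: [-0.1, 3.5, -0.7]
finger_gap: 0.0123
```

```bash
python3 go.py .601 -.227 .067 0
```

```text
t 11.8 pos [ 0.5474 -0.1638  0.0757] yb -1.471 F [-0.1  3.5 -0.7] T [0.41 0.09 0.3 ] gap 0.0123 q [-0.43  0.25  1.79  0.01  1.11  1.03] tilt [ 4.000e-04  1.040e-02 -9.999e-01]
wz -84.3 shift cm [4.7  6.83 0.81]
```

Emit:
servo_tool([
  [[0,0,-6,0.03,0.65,0,1],[0,0,-6,0.03,0.65,0,1],[0,0,-6,0.03,0.65,0,1],[0,0,-6,0.03,0.65,0,1],[0,0,-6,0.03,0.65,0,1],[0,0,-6,0.03,0.65,0,1]],
])

```text
time: 12.55
tool_pos: [0.5635, -0.1982, 0.0757]
tcp_rot: [[0.733, 0.68, 0.001], [0.68, -0.733, 0.012], [0.009, -0.008, -1.0]]
wrist_force: [0.1, 2.5, -0.0]
finger_gap: 0.013
```

```bash
python3 go.py .601 -.220 .075 -.05
```

```text
t 12.55 pos [ 0.5635 -0.1982  0.0757] yb -0.823 F [ 0.1  2.5 -0. ] T [ 0.23 -0.02 -0.07] gap 0.013 q [-0.48  0.3   1.72  0.01  1.12  0.34] tilt [ 0.0011  0.0118 -0.9999]
wz -44.3 shift cm [1.27 4.15 0.05]
```

Emit:
servo_tool([
  [[0,0,-6,0.03,0.63,0,1],[0,0,-6,0.03,0.63,0,1],[0,0,-6,0.03,0.63,0,1],[0,0,-6,0.03,0.63,0,1],[0,0,-6,0.03,0.63,0,1],[0,0,-6,0.03,0.63,0,1],[0,0,-4,0.02,0.4,0,1]],
])

```text
time: 13.42
tool_pos: [0.6017, -0.2173, 0.0757]
tcp_rot: [[0.102, 0.995, 0.002], [0.995, -0.102, 0.012], [0.012, 0.001, -1.0]]
wrist_force: [0.8, 0.6, 0.2]
finger_gap: 0.013
```

Emit:
servo_tool([
  [[0,0,-3,0,0.3,0,1],[0,0,-2,0,0.3,0,1]],
])

```text
time: 13.68
tool_pos: [0.6049, -0.2174, 0.0755]
tcp_rot: [[0.012, 1.0, -0.005], [1.0, -0.012, 0.013], [0.013, -0.005, -1.0]]
wrist_force: [-17.1, 1.9, 12.4]
finger_gap: 0.0131
```

```bash
python3 go.py .601 -.220 .075 -.05
```

```text
t 13.68 pos [ 0.6049 -0.2174  0.0755] yb -0.012 F [-17.1   1.9  12.4] T [ 0.16  3.09 -0.59] gap 0.0131 q [-0.47  0.41  1.59  0.01  1.16 -0.46] tilt [-0.0052  0.0132 -0.9999]
wz 2.2 shift cm [-0.27 -0.38  0.05]
```

The lever is against its stop: 17 N reaction, turned 1.46 rad from about 0.12. I release, lift and back off to check.

Emit:
servo_tool([
  [[0,0,0,0,0,0,4],[0,0,0,0,0,0,4],[0,0,0,0,0,0,4],[0,0,0,0,0,-2,4],[0,0,0,0,0,-4,4],[0,0,0,0,0,-5,4],[0,0,0,0,0,-5,4]],
])

```text
time: 14.55
tool_pos: [0.6038, -0.2189, 0.2386]
tcp_rot: [[0.013, 1.0, -0.011], [1.0, -0.012, 0.016], [0.015, -0.011, -1.0]]
wrist_force: [0.0, 0.2, 0.0]
finger_gap: 0.0401
```

Emit:
servo_tool([
  [[0,0,0,-5,-2,0,4],[0,0,0,-5,-2,0,4],[0,0,0,-5,-2,0,4],[0,0,0,-5,-2,0,4],[0,0,0,-5,-2,0,4],[0,0,0,-5,-2,0,4],[0,0,0,0,0,0,4]],
])

```text
time: 15.42
tool_pos: [0.4827, -0.529, 0.2587]
tcp_rot: [[0.009, 1.0, 0.012], [1.0, -0.009, -0.003], [-0.003, 0.012, -1.0]]
wrist_force: [0.4, 0.1, 0.4]
finger_gap: 0.0401
```

```bash
python3 go.py .6 -.5 .2 0; python3 f.py|tail -1; python3 - <<'E'
from h import *
from m import measure
a=cam("top"); measure(a[0],a[1]); save(cv2.resize(a[0],(800,600)),"t4.png")
E
```

```text
t 15.43 pos [ 0.4827 -0.529   0.2587] yb -0.009 F [0.4 0.1 0.4] T [-0.   -0.1  -0.06] gap 0.0401 q [-0.95  0.41  1.22  0.01  1.5  -0.94] tilt [ 0.0124 -0.0028 -0.9999]
wz -0.5 shift cm [ 3.02 11.63  6.  ]
handle bearing 0.382 line y at axis x 0.0414 164
red 7 [0.674  0.0667 0.0548] dir [-0.925 -0.381] ext (np.float64(-0.01), np.float64(0.0092)) z [0.053 0.055 0.057]
blue 27 [0.6767 0.0429 0.0548] dir [-1.    -0.007] ext (np.float64(-0.0135), np.float64(0.0145)) z [0.051 0.055 0.058]
green 25 [0.6716 0.0203 0.0542] dir [-0.93   0.368] ext (np.float64(-0.0131), np.float64(0.0126)) z [0.05  0.054 0.057]
handle 151 [0.5898 0.0297 0.091 ] dir [-0.928 -0.372] ext (np.float64(-0.0441), np.float64(0.056)) z [0.087 0.091 0.095]
lever 86 [ 0.6039 -0.2113  0.0919] dir [0.054 0.999] ext (np.float64(-0.0404), np.float64(0.0398)) z [0.089 0.092 0.096]
dialwhite 1542 [0.6166 0.0434 0.0538] dir [-0.019  1.   ] ext (np.float64(-0.0722), np.float64(0.0806)) z [0.05  0.054 0.058]
```

View pics/t4.png

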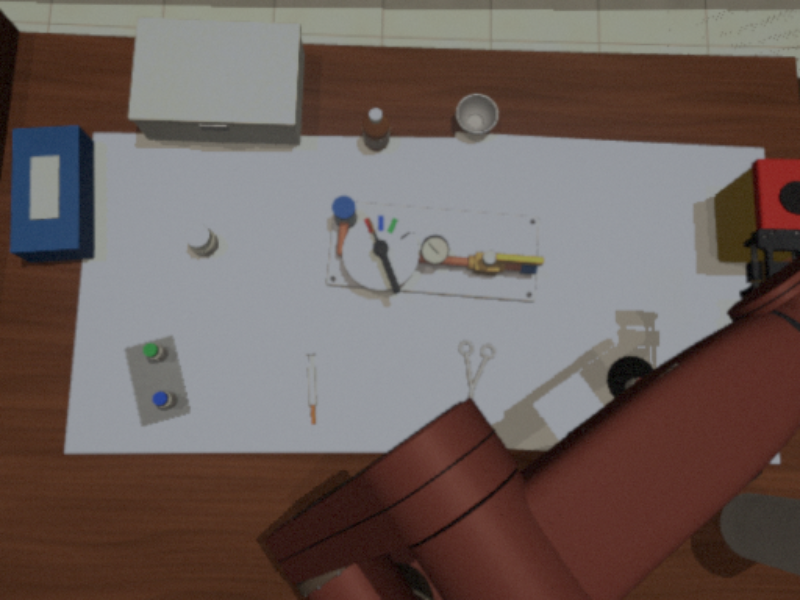

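The lever (490–543, 260) now lies along the pipe, bearing -1.625 against an expected -1.62. The pointer is on red, the bystanders are unmoved, and the wrist force is about 0.

```bash
python3 -c "
from plant import r
print(r.hand_in())"
```

```text
the job is handed in; nothing more can be done
None
```

I set the metering valve to red, to match the red-capped vial on the mat. Then I swung the yellow shut-off lever open to its stop and handed the job in at about 15.5 s of the 58 s allowed.

**Metering valve:** the handle measures 0.382 rad against 0.39–0.40 for the red patch, so the pointer is about 0.02 rad off centre. The patch is ±0.09 rad wide. The reading was the same before and after I moved the lever. My rougher first estimates of the red bearing spread from 0.32 to 0.43, and the later dial-circle fit settled it. That fit gave a 69.5 mm radius against the true 72 mm.

**Shut-off lever:** it lies along the pipe at a bearing of -1.625 rad, against about -1.62 expected. It reacted with 17 N sideways (about 21 N in all) at the stop, the highest force I read at the end of any move.

**Bystanders:** in the last top view the jar, syringe and the green and blue vials stand where they were. The arm partly hid the forceps and the red vial, so I could not confirm those two, but it only passed well above them. The gripper was clear of everything, with the wrist force near zero.

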